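# Count along the rack and file the slide box in the third gap

## Robot

A 6-joint arm with a two-finger parallel gripper is mounted at the origin on the work surface. World frame = base frame: x ahead of the robot, y to its left, z up, the work surface at z = 0. Lengths are in m, angles in rad, forces in N, time in s.
With the tool pointing down it reaches from about 0.375 to 0.9 m from the base axis. Payload 3.1 kg.
Tool frame: the origin (TCP) lies midway between the tips of the shut fingers; the grasp point (between the pads) lies 19 mm behind it (env.tcp_to_grasp is the distance from the TCP to the grasp point, in m); z points along the fingers, y is the direction in which the jaws open and shut (so a half turn about z gives the same grasp; the last joint's range is limited). The gripper opens to 87 mm and grips with 3 to 60 N. Pads are 19 mm wide; open, the fingers measure 117 mm over their backs; the gripper's body (75 mm by 190 mm) begins 51 mm behind the grasp point.
Start: joints at [0.971, 0.527, 1.433, -0, 1.181, -0.178], TCP at [0.256, 0.57, 0.223] pointing down, gripper open.
Joint ranges: [-3.08, 3.08], [-0.75, 2.2], [0.22, 2.44], [-1.43, 4.57], [0, 2.65], [-2.85, 2.85]. Speed limits (rad/s): [2.79, 2.79, 3.14, 3.14, 3.14, 3.14].

## Interface

Orientations are given as a rotation vector (axis times angle).
In Python, from station import env gives the robot as it stands.
- The arm moves only by the tool play_rows, never from a script. Its argument "rows" is a list of rows, each a list of 2 entries, a list of its own where there are three numbers: the shift along the tool's x, y, z in mm, then the turn, a rotation vector about the tool's x, y, z in degrees. In form: [[[dx, dy, dz], [rx, ry, rz]], ...]. A call has exactly 8 rows; each row is the pose to reach, as a shift and turn from the pose commanded when the call began, along the tool's axes at that moment; what a row does not reach only later rows make up. A row lasts 1/12 s, in which the tool goes at most 41.7 mm and 7.16 degrees, less where a joint would pass 70% of its speed; a pose out of reach is approached as far as the arm can. A call with a gripper value outside its range is refused whole. "hand" is the finger opening in mm, from 0 to 87, set as the call begins (left out, the last holds). The fingers move at their own pace and stop on an object; "newtons" is the grip in N (left out, the last holds). Time passes only in rows, so rows that repeat a pose let the fingers close, or fill a call up. It gives the time, the measured TCP pose, the force and the opening at its end, in the units of the state.
- env.sense(): the state, without advancing time (a new reading comes with each control period).
- env.get_image(name): name is "side" or "top" or "wrist"; returns (picture, depth): 400x640x3 uint8, red, green, blue; 400x640 float32, m along the optical axis (not along the pixel's ray), 0 where there is no reading.
- env.camera_model(name): a dict with "fov_y" (degrees; the focal length in pixels is half the picture's height over the tangent of half this angle, whatever the lens; pixels are square), "cx", "cy" (the principal point, pixels), "distortion" ([k1, k2, p1, p2, k3] as OpenCV has them; the pictures are not rectified), "R" (3x3) and "t" (3): a world point X has camera coordinates R X + t. Camera axes: x right, y down, z forward; pixel columns grow to the right and rows downward; lengths in m; the calibration is good to about 2 mm. A picture is of the moment at which its call begins: read the wrist's pose just before it. camera_model takes no time and is no camera call; for the wrist camera it gives the pose at the moment of the call.
- env.close_job(): hands the job in, once; it reports no verdict.
The state is a dict: "t": time; "q": joint angles; "qd": joint speeds; "joint_efforts": joint torques, N m; "tool_pos": TCP position; "tcp_rot": TCP orientation; "contact_force": force on the tool from outside, world axes, zero at the start; "torque": the same for the moment, N m; "opening": finger opening in m.
Only numpy, scipy, OpenCV 4.12 (cv2) and the standard library are available. Lean on these libraries where they do the work, as an engineer would, in place of code of your own. Each camera call takes 0.05 s, during which the arm holds its last target. There are 200 camera calls.

## Task

Starting at the red end of the filing rack, run a fingertip along the row of green tabs to count the gaps, flicking the first and then the second divider's tab over, away from the red end, and stop at the third gap without flicking any tab beyond it. Then push the blue slide box along the apron and into that third gap, fully home against the back stop. Only push it, never lift or tip it, and leave the filed boxes and everything else on the bench where they are.

Things in the scene. Friction and masses are not known exactly. Their poses are not given: they have to be found in the camera images.
- rack: Grey filing rack, fixed. Origin: on the bench, under the middle of the line of divider fronts. x points into the gaps, away from the robot; y along the row, to the robot's left. Floor plate 6 mm thick, 290 long (y), x = -108 to +78 mm; in front of the dividers it is an open apron. Two end walls and five dividers make six gaps, each 33 to 43 mm clear, uneven, open at front and top.
- back_stop (a point): Foot of the back stop's front face, middle of the row, on the floor plate: the back stop is a grey wall 24 mm high along the back of all gaps, 62 mm behind the divider fronts.
- red_end: Red end wall of the rack, 62 x 14 x 55 mm high, fixed; the count starts here. It may be at either end of the row. Origin: bottom of its front edge, mid-thickness.
- black_end: Black end wall at the other end, same size and origin. Gap 1 is between the red end wall and the divider nearest it, gap 2 is the next, gap 3 the next.
- divider_a: Divider a (leftmost, largest rack y) of the rack: upright white plate 62 deep (along rack x), 4 thick, 55 high, fixed. Origin: bottom of its front edge, mid-thickness, on the rack's 6 mm floor plate; axes as the rack. A green sprung tab stands on its top edge: 20 wide along x (x = 32 to 52 mm behind the front edge), 3 thick, its top 24 mm above the divider's top.
- divider_b: Divider b (second from the left) of the rack: upright white plate 62 deep (along rack x), 4 thick, 55 high, fixed. Origin: bottom of its front edge, mid-thickness, on the rack's 6 mm floor plate; axes as the rack. A green sprung tab stands on its top edge: 20 wide along x (x = 32 to 52 mm behind the front edge), 3 thick, its top 24 mm above the divider's top.
- divider_c: Divider c (middle) of the rack: upright white plate 62 deep (along rack x), 4 thick, 55 high, fixed. Origin: bottom of its front edge, mid-thickness, on the rack's 6 mm floor plate; axes as the rack. A green sprung tab stands on its top edge: 20 wide along x (x = 32 to 52 mm behind the front edge), 3 thick, its top 24 mm above the divider's top.
- divider_d: Divider d (fourth from the left) of the rack: upright white plate 62 deep (along rack x), 4 thick, 55 high, fixed. Origin: bottom of its front edge, mid-thickness, on the rack's 6 mm floor plate; axes as the rack. A green sprung tab stands on its top edge: 20 wide along x (x = 32 to 52 mm behind the front edge), 3 thick, its top 24 mm above the divider's top.
- divider_e: Divider e (rightmost) of the rack: upright white plate 62 deep (along rack x), 4 thick, 55 high, fixed. Origin: bottom of its front edge, mid-thickness, on the rack's 6 mm floor plate; axes as the rack. A green sprung tab stands on its top edge: 20 wide along x (x = 32 to 52 mm behind the front edge), 3 thick, its top 24 mm above the divider's top.
- tab_a (a joint): Lean of divider a's green tab (rad): 0 upright, positive when its top leans to rack -y (to the right), negative to rack +y (left), limits -1.4 to 1.4. It hinges along its lower edge on the divider's top; a weak spring (about 1 N at the tip at 1 rad) stands it up again. A finger passing 10 mm above the divider's top flicks it to about 1 rad and slides over it.
- tab_b (a joint): Lean of divider b's green tab (rad): 0 upright, positive when its top leans to rack -y (to the right), negative to rack +y (left), limits -1.4 to 1.4. It hinges along its lower edge on the divider's top; a weak spring (about 1 N at the tip at 1 rad) stands it up again. A finger passing 10 mm above the divider's top flicks it to about 1 rad and slides over it.
- tab_c (a joint): Lean of divider c's green tab (rad): 0 upright, positive when its top leans to rack -y (to the right), negative to rack +y (left), limits -1.4 to 1.4. It hinges along its lower edge on the divider's top; a weak spring (about 1 N at the tip at 1 rad) stands it up again. A finger passing 10 mm above the divider's top flicks it to about 1 rad and slides over it.
- tab_d (a joint): Lean of divider d's green tab (rad): 0 upright, positive when its top leans to rack -y (to the right), negative to rack +y (left), limits -1.4 to 1.4. It hinges along its lower edge on the divider's top; a weak spring (about 1 N at the tip at 1 rad) stands it up again. A finger passing 10 mm above the divider's top flicks it to about 1 rad and slides over it.
- tab_e (a joint): Lean of divider e's green tab (rad): 0 upright, positive when its top leans to rack -y (to the right), negative to rack +y (left), limits -1.4 to 1.4. It hinges along its lower edge on the divider's top; a weak spring (about 1 N at the tip at 1 rad) stands it up again. A finger passing 10 mm above the divider's top flicks it to about 1 rad and slides over it.
- blue_box: Blue slide box (closed, rigid), 70 deep (its x) x 28 wide (its y) x 50 high, about 130 g, loose on the rack's apron in front of the dividers, standing upright with its x roughly along rack x. Origin: centre of its underside. Fully home its centre is at rack x = 27 mm and its rear end stands 8 mm out in front of the dividers.
- stored_box_1: White slide box, same size, loose, already filed in the leftmost gap; leave it alone. Origin: centre of its underside.
- stored_box_2: Yellow slide box, same size, loose, already filed in the gap between dividers d and e; leave it alone. Origin: centre of its underside.
- beaker: Glass beaker, 72 across, 90 high, loose on the bench; leave it alone. Origin: centre of its underside.
- reagent: Amber reagent bottle, 64 across, 130 high, loose on the bench; leave it alone. Origin: centre of its underside.
- tape: Yellow roll of tape, 70 across, 19 high, loose on the bench; leave it alone. Origin: centre of its underside.
- jar: Clear jar with white lid, 68 across, 80 high, loose on the bench; leave it alone. Origin: centre of its underside.
- dish: Small white dish, 90 across, 18 high, loose on the bench; leave it alone. Origin: centre of its underside.
Not all that is in view belongs to the job. There is more than one size of the blue_box; the one meant has the size given above.

How it is judged:
On the way, in this order (a step that is already met when the one before it is completed fails the run):
1. the tab of the first divider from the red end is flicked over, away from the red end (more than 0.5 rad) (((y of red_end in the frame of rack above 0 m and value of joint tab_a above 0.5 rad) or (y of red_end in the frame of rack below 0 m and value of joint tab_e below -0.5 rad))).
2. then the tab of the second divider from the red end is flicked over the same way (more than 0.5 rad) (((y of red_end in the frame of rack above 0 m and value of joint tab_b above 0.5 rad) or (y of red_end in the frame of rack below 0 m and value of joint tab_d below -0.5 rad))).
3. then the blue box is pushed home in the third gap from the red end (((y of red_end in the frame of rack above 0 m and (y of blue_box in the frame of divider_b below -0.011 m and y of blue_box in the frame of divider_c above 0.011 m)) or (y of red_end in the frame of rack below 0 m and (y of blue_box in the frame of divider_c below -0.011 m and y of blue_box in the frame of divider_d above 0.011 m))) and x of blue_box in the frame of rack above 0.022 m and angle between the x axis of blue_box and the x axis of rack, either way round below 0.25 rad and angle between blue_box's own z axis and vertical below 0.1 rad and height (world z) of blue_box below 0.012 m), for 0.2 s.
At the end, for the whole second after the job is handed in: The blue box stands upright at rest on the rack's floor in the third gap from the red end, between that gap's two dividers, lined up with the gap and within 5 mm of the back stop (all of step 3 and linear speed of blue_box below 0.01 m/s); the robot touches nothing.
It fails at once if the blue box is lifted off the rack's floor (15 mm or more) (height (world z) of blue_box above 0.021 m).
It fails at once if the blue box is tipped by more than 0.4 rad (angle between blue_box's own z axis and vertical above 0.4 rad).
It fails at once if a tab beyond the third gap is flicked (more than 0.7 rad) ((y of red_end in the frame of rack above 0 m and ((value of joint tab_c above 0.7 rad or value of joint tab_c below -0.7 rad) or (value of joint tab_d above 0.7 rad or value of joint tab_d below -0.7 rad) or (value of joint tab_e above 0.7 rad or value of joint tab_e below -0.7 rad))) or (y of red_end in the frame of rack below 0 m and ((value of joint tab_a above 0.7 rad or value of joint tab_a below -0.7 rad) or (value of joint tab_b above 0.7 rad or value of joint tab_b below -0.7 rad) or (value of joint tab_c above 0.7 rad or value of joint tab_c below -0.7 rad)))).
It fails at once if a filed box is moved more than 15 mm (distance of any of stored_box_1, stored_box_2 from where it was at the start of the episode above 0.015 m).
It fails at once if another thing on the bench is moved more than 20 mm (distance of any of beaker, reagent, tape, jar, dish from where it was at the start of the episode above 0.02 m).
It also fails if it takes over 61 s, if anything falls off the work surface, if the arm or the gripper's body presses on something with over 40 N, if the wrist force passes 120 N, or if a joint passes its speed limit or range.

## Working session

There is one attempt and no reset: what is moved stays moved. The work goes in short steps, Python scripts to look and compute and a tool call to move; the robot and the scene stay as the last step left them, time stands still between calls to the robot, and variables do not carry over. Pictures are saved under pics/ and viewed, about 8 in all and at most 12, crops included, and the job is handed in when it is done.

Besides the shell and the picture viewer there is one more tool, called after "Emit:" by a JSON object that holds its "method" and its "body", one argument or row to a line. play_rows: Moves the arm, as the interface text tells. Its arguments: {"type":"object","properties":{"rows":{"type":"array"},"hand":{"type":"number"},"newtons":{"type":"number"}},"required":["rows"]}

```bash
ls; mkdir -p pics; cat > h.py <<'E'
import numpy as np, cv2
from station import env
def cam(n):
    m=env.camera_model(n); f=200/np.tan(np.radians(m['fov_y'])/2)
    return np.array([[f,0,m['cx']],[0,f,m['cy']],[0,0,1]]),np.array(m['distortion'],float),np.array(m['R']),np.array(m['t'])
def ray(c,px):
    K,d,R,t=c; u=cv2.undistortPoints(np.array(px,float).reshape(-1,1,2),K,d).reshape(-1,2)
    return -R.T@t, np.c_[u,np.ones(len(u))]@R
def onplane(c,px,z):
    o,D=ray(c,px); return o+D*((z-o[2])/D[:,2])[:,None]
def cloud(c,dep):
    v,u=np.mgrid[0:400,0:640]; o,D=ray(c,np.c_[u.ravel(),v.ravel()])
    return (o+D*dep.reshape(-1,1)).reshape(400,640,3)
E
python3 - <<'E'
from h import *
for n in('top','side'):
    c=cam(n); im,d=env.get_image(n); np.savez(f'pics/{n}0.npz',im=im,d=d,K=c[0],dist=c[1],R=c[2],t=c[3])
    cv2.imwrite(f'pics/{n}0.png',im[...,::-1]); print(n,-c[2].T@c[3],c[2][2])
print(env.sense())
E
```

```text
pics
top [0.47857243 0.01443284 1.55010215] [ 0.07408047 -0.0214996  -0.99702049]
side [ 0.25118596 -0.74175951  0.86661087] [ 0.26927919  0.65860949 -0.70265373]
{'t': 0.1, 'q': array([ 9.70480889e-01,  5.28339468e-01,  1.43378585e+00,  3.18619456e-06,
        1.18143335e+00, -1.78508354e-01]), 'qd': array([ 0.00119607, -0.00020445, -0.0024045 , -0.00060499, -0.0014816 ,
       -0.00042198]), 'joint_efforts': array([-1.49899465e-04, -4.40989459e+01, -1.77151036e+01,  6.35112100e-02,
        5.34151972e-02, -3.86100385e-05]), 'tool_pos': array([0.25547127, 0.56966426, 0.22168652]), 'tcp_rot': array([-6.57516790e-01, -3.07124758e+00,  2.85456608e-03]), 'contact_force': array([-0.60643218,  0.40909683, -0.52758717]), 'torque': array([ 0.00967305, -0.02595111,  0.0330771 ]), 'opening': 0.08696061398541614}
```

View pics/top0.png

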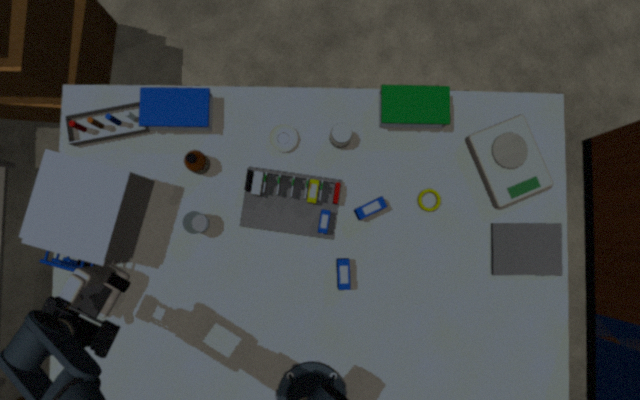

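View pics/side0.png

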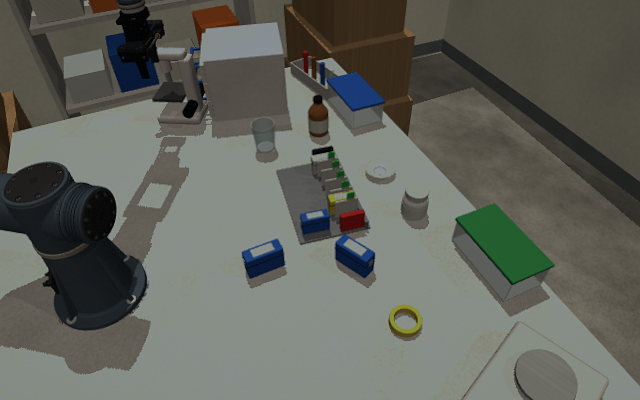

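The red end wall is at the right of the rack (339,193 in the top view), so the count runs e, then d, and the target is the c–d gap. The apron's blue box is at (326,222). The blue boxes at (371,208) and (343,273) are decoys off the rack. I'll get coarse positions first, then look with the wrist camera.

```bash
python3 - <<'E'
from h import *
z=np.load('pics/top0.npz'); im=z['im']; c=(z['K'],z['dist'],z['R'],z['t']); P=cloud(c,z['d'])
hsv=cv2.cvtColor(im,cv2.COLOR_RGB2HSV)
roi=np.zeros((400,640),bool); roi[155:245,235:350]=1
H,S,V=[hsv[...,i].astype(int) for i in range(3)]
for n,m in dict(red=((H<8)|(H>172))&(S>150)&(V>60),green=(H>45)&(H<85)&(S>90),blue=(H>100)&(H<130)&(S>130)&(V>50),yellow=(H>22)&(H<35)&(S>130)).items():
    k,l,st,ce=cv2.connectedComponentsWithStats((m&roi).astype(np.uint8))
    for i in range(1,k):
        if st[i,4]>4: print(n,st[i],ce[i].round(1),np.median(P[l==i],0).round(4), P[l==i][:,2].max().round(3))
# rack plate corners by grey
g=(np.abs(P[...,2]-0.006)<0.02)&(V<130)&(V>50)&(S<50)&roi
k,l,st,ce=cv2.connectedComponentsWithStats(g.astype(np.uint8)); i=1+st[1:,4].argmax()
pts=np.argwhere(l==i)[:,::-1].astype(np.float32); r=cv2.minAreaRect(pts); b=cv2.boxPoints(r); print(r,b,onplane(c,b,.006).round(4))
W=cam('wrist'); print('wrist',-W[2].T@W[3],W[2][2],W[0][0,0]); s=env.sense(); print(cv2.Rodrigues(s['tcp_rot'])[0].round(3))
big=cv2.resize(im[155:245,235:350],None,fx=6.5,fy=6.5,interpolation=cv2.INTER_CUBIC); cv2.imwrite('pics/crop1.png',cv2.convertScaleAbs(big,alpha=1.6)[...,::-1])
E
```

```text
red [333 183   7  21 100] [336.2 192.9] [ 0.6098 -0.067   0.0604] 0.069
green [263 175   4   6  15] [264.4 177.7] [0.6507 0.1446 0.0792] 0.091
green [277 177   3   6  14] [278.3 179.8] [0.6459 0.1038 0.0797] 0.092
green [292 179   3   6  12] [292.8 181.7] [0.6394 0.0606 0.0806] 0.086
green [306 181   2   6  10] [306.6 183.9] [0.6329 0.0195 0.0836] 0.09
green [320 183   3   6  12] [321.1 185.8] [ 0.6324 -0.0216  0.0717] 0.09
blue [318 210  13  24 124] [323.9 221.5] [ 0.5235 -0.0327  0.0551] 0.066
yellow [307 179  12  25 135] [312.6 191.1] [0.612  0.0018 0.0557] 0.066
((292.0, 199.5), (89.0, 114.0), 90.0) [[235. 155.]
 [349. 155.]
 [349. 244.]
 [235. 244.]] [[ 0.7277  0.2429  0.006 ]
 [ 0.7331 -0.1089  0.006 ]
 [ 0.4587 -0.1111  0.006 ]
 [ 0.4543  0.2362  0.006 ]]
wrist [0.19095733 0.59916375 0.38451781] [ 0.23543398 -0.10697291 -0.96598532] 336.805405325374
[[-0.912  0.409 -0.001]
 [ 0.409  0.912 -0.002]
 [ 0.    -0.002 -1.   ]]
```

View pics/crop1.png

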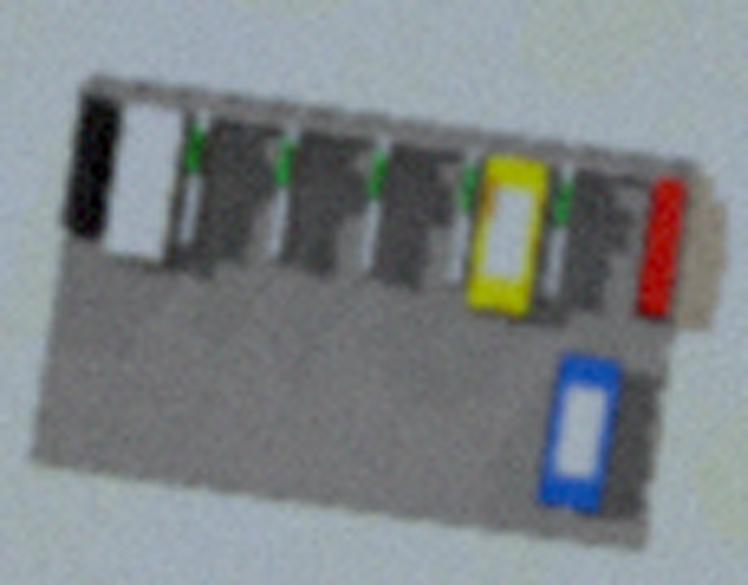

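The crop shows the tabs (green) of a to e from left to right. The white box is in gap 6, the yellow box is between d and e, and the blue box is on the apron in front of gap 1. Next I'm moving the wrist camera over the rack.

Emit:
{"method": "play_rows", "body": {
  "hand": 0,
  "newtons": 20,
  "rows": [
    [[-11,-6,-1],[0,0,-1]],
    [[-35,-19,-4],[0,0,-2]],
    [[-70,-39,-9],[0,0,-3]],
    [[-105,-58,-13],[0,0,-4]],
    [[-140,-77,-17],[0,0,-6]],
    [[-175,-97,-21],[0,0,-7]],
    [[-210,-116,-26],[0,0,-8]],
    [[-245,-135,-30],[0,0,-9]]
  ]
}}

```text
t: 0.77
tool_pos: [0.4246, 0.345, 0.2525]
tcp_rot: [-0.413, -3.114, 0.001]
contact_force: [1.2, -0.4, 0.0]
opening: 0.0419
```

```bash
cat >> h.py <<'E'
def togo(p,xang):
    s=env.sense(); R=cv2.Rodrigues(s['tcp_rot'])[0]; a=np.degrees(np.arctan2(R[1,0],R[0,0]))
    d=(np.array(p)-s['tool_pos'])*1000
    print('t',round(s['t'],2),'tcp',s['tool_pos'].round(4),'xang',a.round(2),'tilt',R[:,2].round(3),'F',s['contact_force'].round(1),'| shift',(R.T@d).round(1),'rz',-((xang-a+180)%360-180).__round__(2))
E
python3 -c "
from h import *
togo([.64,.06,.29],173.7)"
```

```text
t 0.77 tcp [0.4246 0.345  0.2525] xang 164.9 tilt [-0.001 -0.    -1.   ] F [ 1.2 -0.4  0. ] | shift [-282.2 -219.   -37.5] rz -8.8
```

Emit:
{"method": "play_rows", "body": {
  "rows": [
    [[-32,-25,-4],[0,0,-1]],
    [[-64,-50,-8],[0,0,-2]],
    [[-96,-75,-13],[0,0,-4]],
    [[-128,-100,-17],[0,0,-5]],
    [[-160,-125,-21],[0,0,-6]],
    [[-192,-150,-26],[0,0,-7]],
    [[-220,-171,-30],[0,0,-8]],
    [[-240,-187,-33],[0,0,-9]]
  ]
}}

```text
t: 1.43
tool_pos: [0.6087, 0.1004, 0.2855]
tcp_rot: [0.171, 3.136, -0.001]
contact_force: [0.8, -0.3, 1.4]
opening: 0.0009
```

Emit:
{"method": "play_rows", "body": {
  "rows": [
    [[-20,-15,-3],[0,0,0]],
    [[-25,-20,-3],[0,0,0]],
    [[-25,-20,-3],[0,0,0]],
    [[-25,-20,-3],[0,0,0]],
    [[-25,-20,-3],[0,0,0]],
    [[-25,-20,-3],[0,0,0]],
    [[-25,-20,-3],[0,0,0]],
    [[-25,-20,-3],[0,0,0]]
  ]
}}

```text
t: 2.1
tool_pos: [0.6289, 0.0819, 0.2887]
tcp_rot: [-0.167, -3.137, -0.0]
contact_force: [0.7, 0.4, -0.2]
opening: -0.0002
```

```bash
python3 - <<'E'
from h import *
togo([.64,.06,.29],173.7)
c=cam('wrist'); im,d=env.get_image('wrist'); np.savez('pics/w1.npz',im=im,d=d,K=c[0],dist=c[1],R=c[2],t=c[3])
cv2.imwrite('pics/w1.png',im[...,::-1])
E
```

```text
t 2.1 tcp [0.6289 0.0819 0.2887] xang 173.91 tilt [-0.  0. -1.] F [ 0.7  0.4 -0.2] | shift [-13.4 -20.6  -1.3] rz 0.21
```

View pics/w1.png

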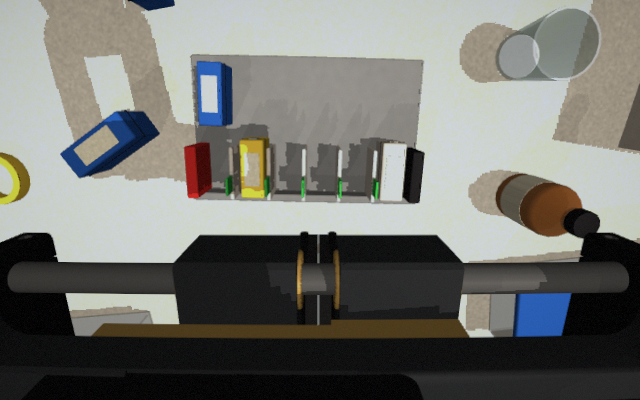

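The wrist view shows the whole rack, with up in the picture towards the robot. Red is at (199,170), then divider e at about (230,172), yellow at (254,167), d at (267,175), c at (304,175), b at (339,175), a at (375,175), and black at (414,175). The blue box top is at (209,93).

```bash
python3 - <<'E'
from h import *
z=np.load('pics/w1.npz'); im=z['im']; c=(z['K'],z['dist'],z['R'],z['t']); P=cloud(c,z['d'])
hsv=cv2.cvtColor(im,cv2.COLOR_RGB2HSV); H,S,V=[hsv[...,i].astype(int) for i in range(3)]
roi=np.zeros((400,640),bool); roi[45:210,183:428]=1
Z=P[...,2]
def rect(n,m,zt,mn=8):
    k,l,st,ce=cv2.connectedComponentsWithStats((m&roi).astype(np.uint8))
    for i in range(1,k):
        if st[i,4]<mn: continue
        px=np.argwhere(l==i)[:,::-1]; q=onplane(c,px,zt)[:,:2]
        r=cv2.minAreaRect((q*1000).astype(np.float32)); print(n,st[i,4],ce[i].round(0),'ctr',np.round(r[0],1),'size',np.round(r[1],1),'ang',round(r[2],1),'z med',np.median(Z[l==i]).round(4))
rect('red',((H<8)|(H>172))&(S>150)&(Z>.052),.061)
rect('black',(V<45)&(Z>.052)&(Z<.07),.061)
rect('blue',(H>100)&(H<130)&(S>100)&(Z>.048),.056)
rect('bluefill',(Z>.048)&(Z<.064)&(np.mgrid[0:400,0:640][0]<128),.056,100)
rect('yellow',(H>22)&(H<35)&(S>130)&(Z>.048),.056)
rect('green',(H>45)&(H<85)&(S>90),.075)
rect('div',(V>120)&(S<60)&(Z>.054)&(Z<.07),.061)
g=(Z>-.02)&(Z<.02)&(S<40)&(V<150)&roi
rect('plate',g,.006,2000)
rect('platefront',cv2.morphologyEx((V<160).astype(np.uint8),cv2.MORPH_CLOSE,np.ones((5,5)))>0,.006,5000)
E
```

```text
red 703 [193. 171.] ctr [612.  -64.1] size [16.7 61.1] ang 82.9 z med 0.0611
black 663 [415. 176.] ctr [645.1 195.8] size [15.7 62.3] ang 82.7 z med 0.0613
blue 1073 [211.  93.] ctr [527.1 -28.4] size [30.4 69.5] ang 81.8 z med 0.0564
bluefill 1688 [210.  93.] ctr [527.2 -28.6] size [30.4 70.1] ang 81.6 z med 0.0567
yellow 781 [252. 167.] ctr [616.4   5.4] size [28.1 70.2] ang 82.1 z med 0.0563
green 116 [228. 185.] ctr [630.  -20.6] size [ 8.1 22.6] ang 79.9 z med 0.0807
green 86 [267. 186.] ctr [635.3  22.8] size [ 5.6 23.3] ang 86.3 z med 0.0805
green 67 [302. 187.] ctr [640.8  63.6] size [ 3.4 23.5] ang 83.2 z med 0.0848
green 64 [340. 188.] ctr [645.8 105.6] size [ 3.5 22.3] ang 85.0 z med 0.0846
green 101 [375. 188.] ctr [651.4 146.6] size [ 5.8 22.5] ang 86.4 z med 0.0828
div 578 [209.  93.] ctr [527.  -28.8] size [17.6 39.6] ang 82.2 z med 0.0573
div 1332 [392. 171.] ctr [637.1 169.8] size [27.2 68.5] ang 82.5 z med 0.0567
div 84 [231. 161.] ctr [603.6 -17.3] size [ 3.5 31.7] ang 80.3 z med 0.0615
div 81 [268. 161.] ctr [608.9  26.8] size [ 3.5 30.5] ang 81.8 z med 0.0615
div 94 [303. 162.] ctr [615.   67.1] size [ 3.5 31.7] ang 83.3 z med 0.0614
div 96 [339. 163.] ctr [620.  108.4] size [ 3.9 32.9] ang 82.1 z med 0.0615
div 97 [374. 164.] ctr [624.8 149. ] size [ 4.  31.8] ang 82.6 z med 0.0617
div 458 [251. 169.] ctr [616.4   4.9] size [16.5 38. ] ang 81.4 z med 0.0572
div 25 [232. 195.] ctr [644.7 -21.9] size [3.6 7.6] ang 80.3 z med 0.0611
div 25 [269. 196.] ctr [650.4  20.8] size [3.6 7.5] ang 81.8 z med 0.0611
div 17 [303. 198.] ctr [655.9  61.1] size [3.6 7.5] ang 83.3 z med 0.0617
div 18 [338. 199.] ctr [661.6 102.7] size [3.6 7.5] ang 84.9 z med 0.0614
div 21 [372. 198.] ctr [665.9 143.3] size [3.6 7.5] ang 86.2 z med 0.0622
plate 21325 [314. 115.] ctr [577.4  72. ] size [289.9 173.2] ang 82.7 z med 0.0067
platefront 29526 [308. 127.] ctr [583.5  69.3] size [319.5 186.5] ang 82.6 z med 0.007
```

Emit:
{"method": "play_rows", "body": {
  "rows": [
    [[-1,-12,8],[0,0,0.3]],
    [[-3,-37,30],[0,0,0.6]],
    [[-5,-65,60],[0,0,1.2]],
    [[-7,-93,90],[0,0,1.2]],
    [[-9,-116,115],[0,0,1.2]],
    [[-10,-128,132],[0,0,1.2]],
    [[-10,-131,138],[0,0,1.2]],
    [[-10,-131,138],[0,0,1.2]]
  ]
}}

```text
t: 2.82
tool_pos: [0.6238, -0.0516, 0.1483]
tcp_rot: [-0.205, -3.13, -0.001]
contact_force: [0.6, -0.1, -0.0]
opening: 0.0003
```

```bash
cat >> h.py <<'E'
YAW=np.radians(-7.25); O=np.array([.5978,.0698]); RK=np.array([[np.cos(YAW),-np.sin(YAW)],[np.sin(YAW),np.cos(YAW)]])
def rk(x,y,z,rel=0):
    s=env.sense()['tool_pos']; print('rack now',(RK.T@(s[:2]-O)*1000).round(1))
    togo([*(O+RK@[x/1000,y/1000]),z/1000],172.75+rel)
E
python3 -c "
from h import *
rk(42,-115,71)"
```

```text
rack now [  41.1 -117.1]
t 2.82 tcp [ 0.6238 -0.0516  0.1483] xang 172.5 tilt [-0.004  0.001 -1.   ] F [ 0.6 -0.1 -0. ] | shift [-1.2  2.1 77.3] rz -0.25
```

Emit:
{"method": "play_rows", "body": {
  "rows": [
    [[-1,2,15],[0,0,0]],
    [[-1,2,40],[0,0,0]],
    [[-1,2,60],[0,0,0]],
    [[-1,2,72],[0,0,0]],
    [[-1,2,77],[0,0,0]],
    [[-1,2,77],[0,0,0]],
    [[-1,2,77],[0,0,0]],
    [[-1,2,77],[0,0,0]]
  ]
}}

```text
t: 3.48
tool_pos: [0.6278, -0.0486, 0.0751]
tcp_rot: [0.201, 3.132, -0.001]
contact_force: [0.6, 1.2, -0.5]
opening: 0.0004
```

Emit:
{"method": "play_rows", "body": {
  "rows": [
    [[0,4,0],[0,0,0]],
    [[0,9,0],[0,0,0]],
    [[0,14,0],[0,0,0]],
    [[0,19,0],[0,0,0]],
    [[0,24,0],[0,0,0]],
    [[0,29,0],[0,0,0]],
    [[0,32,0],[0,0,0]],
    [[0,32,0],[0,0,0]]
  ]
}}

```text
t: 4.15
tool_pos: [0.6308, -0.016, 0.0736]
tcp_rot: [0.201, 3.135, 0.0]
contact_force: [0.5, -0.4, 1.4]
opening: 0.0004
```

```bash
python3 - <<'E'
from h import *
rk(42,-34,71)
c=cam('wrist'); im,d=env.get_image('wrist'); a=cv2.resize(im,(640,400))
c2=env.get_image('side')[0][130:250,270:390]
cv2.imwrite('pics/flick1.png',np.hstack([a[:,:400],cv2.resize(c2,(400,400),interpolation=cv2.INTER_CUBIC)])[...,::-1])
E
```

```text
rack now [ 43.6 -80.9]
t 4.15 tcp [ 0.6308 -0.016   0.0736] xang 172.68 tilt [ 0.  0. -1.] F [ 0.5 -0.4  1.4] | shift [ 1.6 46.9  2.6] rz -0.07
```

View pics/flick1.png

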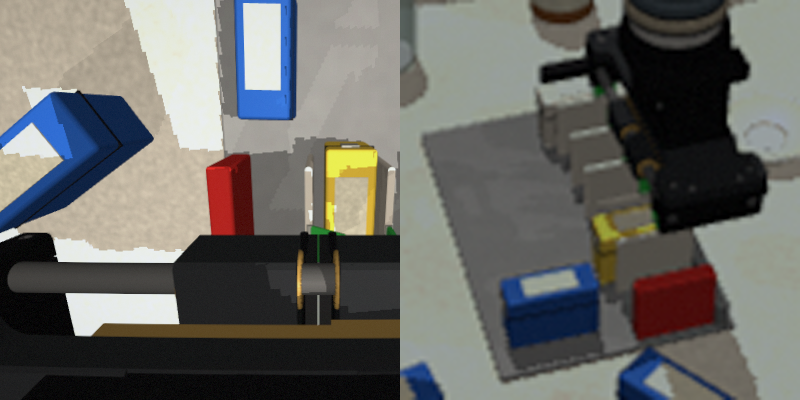

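The picture shows tab e (green, about (330,235)) leaning over to the left under the fingertip, past divider e. I'm continuing on to tab d.

Emit:
{"method": "play_rows", "body": {
  "rows": [
    [[1,4,1],[0,0,0]],
    [[1,10,2],[0,0,0]],
    [[1,16,2],[0,0,0]],
    [[1,22,2],[0,0,0]],
    [[1,28,2],[0,0,0]],
    [[1,34,2],[0,0,0]],
    [[1,40,2],[0,0,0]],
    [[1,45,2],[0,0,0]]
  ]
}}

```text
t: 4.92
tool_pos: [0.6355, 0.0286, 0.0715]
tcp_rot: [-0.201, -3.135, 0.0]
contact_force: [1.2, -1.5, 0.9]
opening: 0.0005
```

Emit:
{"method": "play_rows", "body": {
  "rows": [
    [[0,2,0],[0,0,0]],
    [[0,2,0],[0,0,0]],
    [[0,2,0],[0,0,0]],
    [[0,2,0],[0,0,0]],
    [[0,2,0],[0,0,0]],
    [[0,2,0],[0,0,0]],
    [[0,2,0],[0,0,0]],
    [[0,2,0],[0,0,0]]
  ]
}}

```text
t: 5.58
tool_pos: [0.6359, 0.0298, 0.0716]
tcp_rot: [0.202, 3.135, 0.0]
contact_force: [0.5, 0.7, 1.2]
opening: 0.0005
```

```bash
python3 - <<'E'
from h import *
rk(42,-34,71)
im,d=env.get_image('wrist')
c2=env.get_image('side')[0][130:250,270:390]
cv2.imwrite('pics/flick2.png',np.hstack([im[:,120:520],cv2.resize(c2,(400,400),interpolation=cv2.INTER_CUBIC)])[...,::-1])
E
```

```text
rack now [ 42.8 -34.9]
t 5.58 tcp [0.6359 0.0298 0.0716] xang 172.62 tilt [ 0.  0. -1.] F [0.5 0.7 1.2] | shift [0.8 0.9 0.6] rz -0.13
```

View pics/flick2.png

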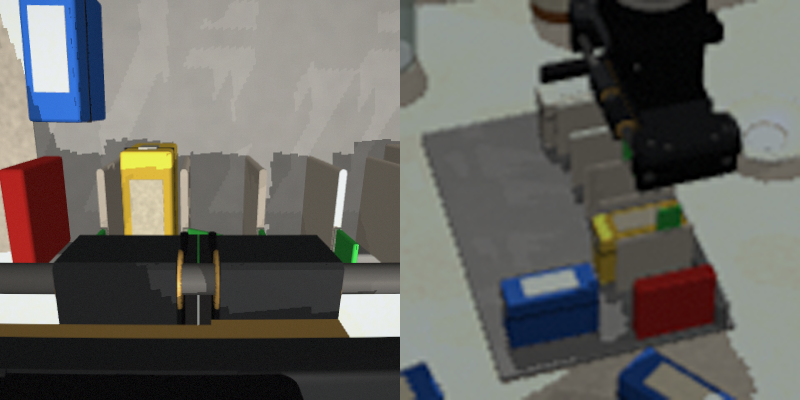

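The second flick worked. Tab e has sprung back up, tab d (about (200,233) in the left half) is leaning over under the finger, and tab c (about (262,233)) still stands. I'm lifting off.

Emit:
{"method": "play_rows", "body": {
  "rows": [
    [[0,0,-5],[0,0,0]],
    [[0,0,-15],[0,0,0]],
    [[0,0,-35],[0,0,0]],
    [[0,0,-60],[0,0,0]],
    [[0,0,-80],[0,0,0]],
    [[0,0,-90],[0,0,0]],
    [[0,0,-90],[0,0,0]],
    [[0,0,-90],[0,0,0]]
  ]
}}

```text
t: 6.35
tool_pos: [0.6357, 0.0299, 0.162]
tcp_rot: [0.202, 3.134, -0.0]
contact_force: [0.7, 0.7, -0.4]
opening: 0.0004
```

```bash
python3 -c "
from h import *
rk(-61,-142,150,90); print(env.sense()['q'].round(2))"
```

```text
rack now [ 42.7 -34.8]
t 6.35 tcp [0.6357 0.0299 0.162 ] xang 172.63 tilt [ 0.001 -0.    -1.   ] F [ 0.7  0.7 -0.4] | shift [ 103.4 -107.5   11.9] rz -90.12
[-0.13  0.61  1.46  0.    1.07 -1.57]
```

Emit:
{"method": "play_rows", "body": {
  "hand": 30,
  "rows": [
    [[8,-8,0],[0,0,6]],
    [[25,-26,2],[0,0,13]],
    [[45,-46,4],[0,0,20]],
    [[65,-67,6],[0,0,27]],
    [[83,-86,8],[0,0,34]],
    [[95,-99,10],[0,0,41]],
    [[101,-105,12],[0,0,48]],
    [[103,-107,12],[0,0,55]]
  ]
}}

```text
t: 7.02
tool_pos: [0.5166, -0.0634, 0.1476]
tcp_rot: [-1.634, -2.676, 0.002]
contact_force: [-0.5, 0.3, -0.9]
opening: 0.0293
```

Emit:
{"method": "play_rows", "body": {
  "rows": [
    [[0,0,0],[0,0,7]],
    [[0,0,0],[0,0,14]],
    [[0,0,0],[0,0,21]],
    [[0,0,0],[0,0,28]],
    [[0,0,0],[0,0,35]],
    [[0,0,0],[0,0,35]],
    [[0,0,0],[0,0,35]],
    [[0,0,0],[0,0,35]]
  ]
}}

```text
t: 7.68
tool_pos: [0.5192, -0.0628, 0.1487]
tcp_rot: [-2.356, -2.076, 0.002]
contact_force: [0.3, -0.1, -0.1]
opening: 0.0302
```

```bash
python3 -c "
from h import *
rk(-61,-142,22,-90); print(env.sense()['q'].round(2),env.sense()['opening'])"
```

```text
rack now [ -61.2 -141.5]
t 7.68 tcp [ 0.5192 -0.0628  0.1487] xang 82.78 tilt [-0.002  0.001 -1.   ] F [ 0.3 -0.1 -0.1] | shift [ -0.6   0.4 126.7] rz 0.03
[-0.33  0.5   1.76 -0.    0.89 -0.21] 0.030219307478059534
```

Emit:
{"method": "play_rows", "body": {
  "rows": [
    [[-1,0,15],[0,0,0]],
    [[-2,0,45],[0,0,0]],
    [[-2,0,80],[0,0,0]],
    [[-2,0,105],[0,0,0]],
    [[-2,0,120],[0,0,0]],
    [[-2,0,126],[0,0,0]],
    [[-2,0,126],[0,0,0]],
    [[-2,0,126],[0,0,0]]
  ]
}}

```text
t: 8.35
tool_pos: [0.5199, -0.065, 0.0237]
tcp_rot: [2.359, 2.075, 0.0]
contact_force: [-0.3, 0.1, 1.4]
opening: 0.0298
```

```bash
python3 - <<'E'
from h import *
rk(-61,-44.4,22,-90)
im,d=env.get_image('wrist'); c2=env.get_image('side')[0][130:250,270:390]
cv2.imwrite('pics/low.png',np.hstack([im[:,120:520],cv2.resize(c2,(400,400),interpolation=cv2.INTER_CUBIC)])[...,::-1])
E
```

```text
rack now [ -60.3 -143.6]
t 8.35 tcp [ 0.5199 -0.065   0.0237] xang 82.68 tilt [ 0. -0. -1.] F [-0.3  0.1  1.4] | shift [99.2 -0.8  1.7] rz -0.07
```

View pics/low.png

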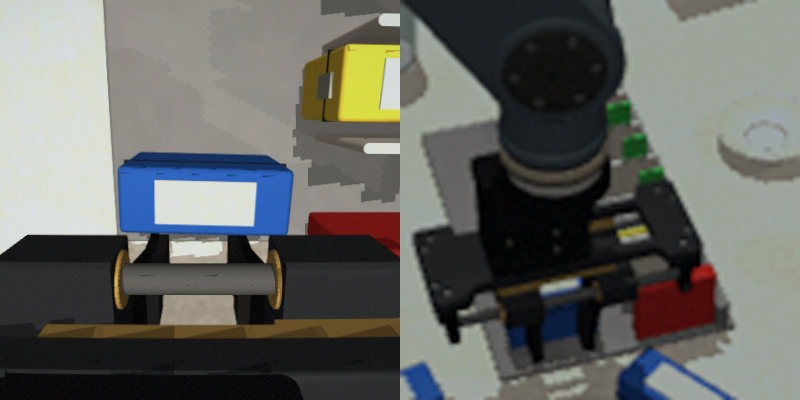

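The two fingertips stand square to the box's right side, clear of the red wall. I'm pushing the box to the left along the apron.

Emit:
{"method": "play_rows", "body": {
  "rows": [
    [[4,0,1],[0,0,0]],
    [[8,0,1],[0,0,0]],
    [[12,0,1],[0,0,0]],
    [[16,0,1],[0,0,0]],
    [[20,0,1],[0,0,0]],
    [[24,0,1],[0,0,0]],
    [[28,0,1],[0,0,0]],
    [[32,0,1],[0,0,0]]
  ]
}}

```text
t: 9.12
tool_pos: [0.5239, -0.0329, 0.0226]
tcp_rot: [2.359, 2.074, -0.0]
contact_force: [-0.7, -0.8, 0.9]
opening: 0.0298
```

Emit:
{"method": "play_rows", "body": {
  "rows": [
    [[5,0,0],[0,0,0]],
    [[10,0,0],[0,0,0]],
    [[15,0,0],[0,0,0]],
    [[20,0,0],[0,0,0]],
    [[25,0,0],[0,0,0]],
    [[30,0,0],[0,0,0]],
    [[35,0,0],[0,0,0]],
    [[38,0,0],[0,0,0]]
  ]
}}

```text
t: 9.78
tool_pos: [0.5285, 0.0052, 0.0225]
tcp_rot: [-2.359, -2.074, 0.0]
contact_force: [-0.2, -1.6, 1.2]
opening: 0.0301
```

```bash
cat >> h.py <<'E'
def box(n,zt=.056):
    c=cam(n); im,d=env.get_image(n); Z=cloud(c,d); hsv=cv2.cvtColor(im,cv2.COLOR_RGB2HSV)
    q=(Z[...,:2]-O)@RK*1000; m=(np.abs(Z[...,2]-zt)<.012)&(hsv[...,0]>100)&(hsv[...,0]<130)&(hsv[...,1]>100)&(q[...,0]>-115)&(q[...,0]<80)&(np.abs(q[...,1])<145)
    k,l,st,ce=cv2.connectedComponentsWithStats(m.astype(np.uint8)); i=1+st[1:,4].argmax()
    w=onplane(c,np.argwhere(l==i)[:,::-1],zt)[:,:2]; r=cv2.minAreaRect(((w-O)@RK*1000).astype(np.float32))
    print(n,'box rack ctr',np.round(r[0],1),'size',np.round(r[1],1),'ang',round(r[2],1),'z',np.median(Z[l==i][:,2]).round(4)); return im
E
python3 -c "
from h import *
rk(-61,-44.4,22,-90); box('wrist')"
```

```text
rack now [-60.6 -72.8]
t 9.78 tcp [0.5285 0.0052 0.0225] xang 82.65 tilt [-0.  0. -1.] F [-0.2 -1.6  1.2] | shift [28.4 -0.5  0.5] rz -0.1
wrist box rack ctr [-58.6 -45.8] size [31.1 69. ] ang 89.4 z 0.0563
```

Emit:
{"method": "play_rows", "body": {
  "rows": [
    [[4,0,0],[0,0,0]],
    [[9,0,0],[0,0,0]],
    [[14,0,0],[0,0,0]],
    [[18,0,0],[0,0,0]],
    [[22,0,0],[0,0,0]],
    [[24,0,0],[0,0,0]],
    [[26,0,0],[0,0,0]],
    [[26,0,0],[0,0,0]]
  ]
}}

```text
t: 10.5
tool_pos: [0.5319, 0.0307, 0.0225]
tcp_rot: [-2.359, -2.074, -0.0]
contact_force: [0.1, 1.2, 0.7]
opening: 0.0299
```

Emit:
{"method": "play_rows", "body": {
  "rows": [
    [[-4,0,0],[0,0,0]],
    [[-10,0,0],[0,0,0]],
    [[-15,0,-5],[0,0,0]],
    [[-18,0,-25],[0,0,0]],
    [[-20,0,-60],[0,0,0]],
    [[-20,0,-100],[0,0,0]],
    [[-20,0,-120],[0,0,0]],
    [[-20,0,-128],[0,0,0]]
  ]
}}

```text
t: 11.17
tool_pos: [0.5315, 0.0092, 0.1545]
tcp_rot: [2.356, 2.069, 0.007]
contact_force: [-0.5, 0.7, -0.2]
opening: 0.0301
```

```bash
python3 -c "
from h import *
rk(-115,-20.9,150,0); im=box('wrist'); box('top'); cv2.imwrite('pics/lat.png',im[...,::-1])"
```

```text
rack now [-58.1 -68.4]
t 11.17 tcp [0.5315 0.0092 0.1545] xang 82.58 tilt [ 0.007 -0.001 -1.   ] F [-0.5  0.7 -0.2] | shift [ 47.4 -57.1   4. ] rz -90.17
wrist box rack ctr [-58.8 -20.9] size [27.4 69.3] ang 89.8 z 0.0565
top box rack ctr [-91.1 -16.6] size [10.7  4.9] ang 64.4 z 0.0554
```

View pics/lat.png

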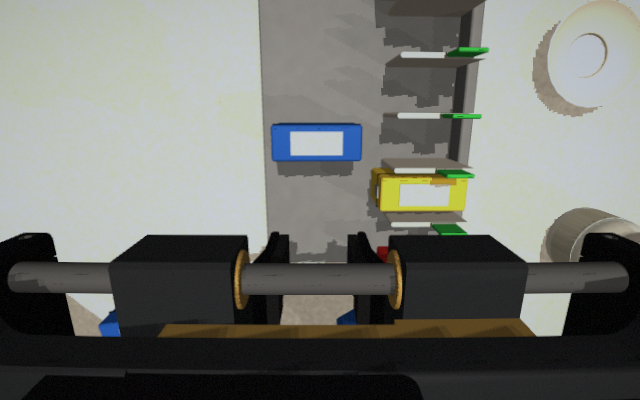

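The box lies centred in front of the c–d gap. It is at (317,141), with divider c at row 116 and d at row 169, and its measured rack y is -20.9 with the angle aligned. I'm moving behind it with the fingers shut.

Emit:
{"method": "play_rows", "body": {
  "hand": 0,
  "rows": [
    [[6,-7,0],[0,0,-7]],
    [[15,-18,1],[0,0,-14]],
    [[25,-30,2],[0,0,-21]],
    [[34,-40,3],[0,0,-28]],
    [[41,-49,4],[0,0,-35]],
    [[46,-54,4],[0,0,-42]],
    [[47,-56,4],[0,0,-49]],
    [[47,-56,4],[0,0,-56]]
  ]
}}

```text
t: 11.93
tool_pos: [0.4773, 0.0647, 0.1444]
tcp_rot: [-1.098, -2.937, 0.002]
contact_force: [-0.6, 0.1, -0.2]
opening: 0.0006
```

Emit:
{"method": "play_rows", "body": {
  "rows": [
    [[0,0,0],[0,0,-7]],
    [[0,0,0],[0,0,-14]],
    [[0,0,0],[0,0,-21]],
    [[0,0,0],[0,0,-28]],
    [[0,0,0],[0,0,-34]],
    [[0,0,0],[0,0,-34]],
    [[0,0,0],[0,0,-34]],
    [[0,0,0],[0,0,-34]]
  ]
}}

```text
t: 12.6
tool_pos: [0.4791, 0.0641, 0.1455]
tcp_rot: [-0.206, -3.132, -0.0]
contact_force: [-0.6, -0.9, 0.3]
opening: 0.0002
```

```bash
python3 -c "
from h import *
rk(-116,-20.9,22,0)"
```

```text
rack now [-117.   -20.6]
t 12.6 tcp [0.4791 0.0641 0.1455] xang 172.49 tilt [-0.002  0.    -1.   ] F [-0.6 -0.9  0.3] | shift [ -1.3  -0.3 123.5] rz -0.26
```

Emit:
{"method": "play_rows", "body": {
  "rows": [
    [[0,0,15],[0,0,-0.3]],
    [[0,0,45],[0,0,-0.3]],
    [[0,0,80],[0,0,-0.3]],
    [[0,0,105],[0,0,-0.3]],
    [[0,0,118],[0,0,-0.3]],
    [[0,0,123],[0,0,-0.3]],
    [[0,0,123],[0,0,-0.3]],
    [[0,0,123],[0,0,-0.3]]
  ]
}}

```text
t: 13.27
tool_pos: [0.4801, 0.0641, 0.0237]
tcp_rot: [0.195, 3.135, -0.0]
contact_force: [-0.3, -0.4, -0.6]
opening: 0.0006
```

Emit:
{"method": "play_rows", "body": {
  "rows": [
    [[-4,0,0],[0,0,0]],
    [[-8,0,0],[0,0,0]],
    [[-13,0,0],[0,0,0]],
    [[-18,0,0],[0,0,0]],
    [[-23,0,0],[0,0,0]],
    [[-28,0,0],[0,0,0]],
    [[-33,0,0],[0,0,0]],
    [[-38,0,0],[0,0,0]]
  ]
}}

```text
t: 13.93
tool_pos: [0.518, 0.0594, 0.0236]
tcp_rot: [-0.194, -3.135, 0.0]
contact_force: [-1.0, -0.7, 0.9]
opening: 0.0006
```

```bash
python3 -c "
from h import *
rk(-19,-20.9,22,0); box('wrist')"
```

```text
rack now [-77.9 -20.3]
t 13.93 tcp [0.518  0.0594 0.0236] xang 172.93 tilt [-0.  0. -1.] F [-1.  -0.7  0.9] | shift [-58.9  -0.7   1.6] rz 0.18
wrist box rack ctr [-64.1 -20.1] size [14.6  0.4] ang 0.2 z 0.0562
```

Emit:
{"method": "play_rows", "body": {
  "rows": [
    [[-4,0,1],[0,0,0]],
    [[-8,0,1],[0,0,0]],
    [[-12,0,1],[0,0,0]],
    [[-16,0,1],[0,0,0]],
    [[-20,0,1],[0,0,0]],
    [[-24,0,1],[0,0,0]],
    [[-28,0,1],[0,0,0]],
    [[-32,0,1],[0,0,0]]
  ]
}}

```text
t: 14.65
tool_pos: [0.5498, 0.0555, 0.0225]
tcp_rot: [0.194, 3.136, -0.0]
contact_force: [-0.4, -0.6, 0.2]
opening: 0.0006
```

Emit:
{"method": "play_rows", "body": {
  "rows": [
    [[-4,0,0],[0,0,0]],
    [[-7,0,0],[0,0,0]],
    [[-10,0,0],[0,0,0]],
    [[-13,0,0],[0,0,0]],
    [[-16,0,0],[0,0,0]],
    [[-19,0,0],[0,0,0]],
    [[-21,0,0],[0,0,0]],
    [[-22,0,0],[0,0,0]]
  ]
}}

```text
t: 15.32
tool_pos: [0.5717, 0.0528, 0.0226]
tcp_rot: [0.194, 3.135, -0.0]
contact_force: [-0.7, 0.0, -0.3]
opening: 0.0003
```

```bash
python3 -c "
from h import *
rk(-19,-20.9,22,0); im=env.get_image('side')[0]; cv2.imwrite('pics/in.png',cv2.resize(im[130:250,270:390],(480,480),interpolation=cv2.INTER_CUBIC)[...,::-1])"
```

```text
rack now [-23.7 -20.2]
t 15.32 tcp [0.5717 0.0528 0.0226] xang 172.93 tilt [ 0.001 -0.    -1.   ] F [-0.7  0.  -0.3] | shift [-4.7 -0.7  0.6] rz 0.18
```

View pics/in.png

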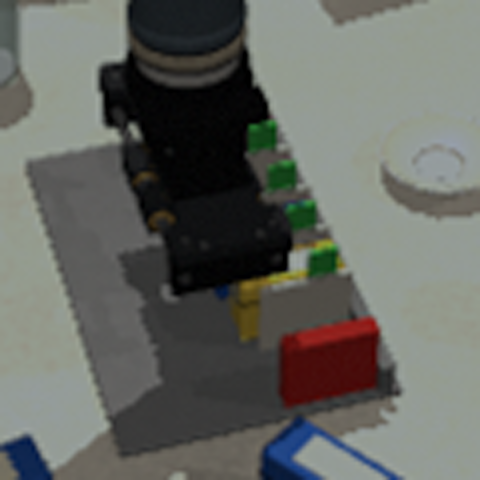

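The box has entered the gap: blue is visible beside the yellow box and behind tab d (300,213). I'm easing it home until I feel contact.

Emit:
{"method": "play_rows", "body": {
  "rows": [
    [[-1,0,0],[0,0,0]],
    [[-2,0,0],[0,0,0]],
    [[-3,0,0],[0,0,0]],
    [[-4,0,0],[0,0,0]],
    [[-4,0,0],[0,0,0]],
    [[-5,0,0],[0,0,0]],
    [[-5,0,0],[0,0,0]],
    [[-5,0,0],[0,0,0]]
  ]
}}

```text
t: 16.03
tool_pos: [0.5764, 0.0522, 0.0225]
tcp_rot: [0.194, 3.135, -0.0]
contact_force: [-0.3, 0.5, -0.7]
opening: 0.0009
```

Emit:
{"method": "play_rows", "body": {
  "rows": [
    [[-1,0,0],[0,0,0]],
    [[-1,0,0],[0,0,0]],
    [[-2,0,0],[0,0,0]],
    [[-2,0,0],[0,0,0]],
    [[-2,0,0],[0,0,0]],
    [[-2,0,0],[0,0,0]],
    [[-2,0,0],[0,0,0]],
    [[-2,0,0],[0,0,0]]
  ]
}}

```text
t: 16.7
tool_pos: [0.5775, 0.0521, 0.0225]
tcp_rot: [-0.194, -3.134, -0.0]
contact_force: [-4.0, -0.7, 3.2]
opening: 0.0006
```

```bash
python3 -c "
from h import *
rk(-19,-20.9,22,0)"
```

```text
rack now [-17.9 -20.1]
t 16.7 tcp [0.5775 0.0521 0.0225] xang 172.93 tilt [-0.001  0.    -1.   ] F [-4.  -0.7  3.2] | shift [ 1.1 -0.8  0.5] rz 0.18
```

There is about 4 N of contact at the expected depth. I'll press 1 mm more, then back straight off and look.

Emit:
{"method": "play_rows", "body": {
  "rows": [
    [[-1,0,0],[0,0,0]],
    [[-1,0,0],[0,0,0]],
    [[-1,0,0],[0,0,0]],
    [[3,0,0],[0,0,0]],
    [[8,0,0],[0,0,0]],
    [[15,0,0],[0,0,0]],
    [[25,0,0],[0,0,0]],
    [[35,0,0],[0,0,0]]
  ]
}}

```text
t: 17.37
tool_pos: [0.5436, 0.0562, 0.0226]
tcp_rot: [0.194, 3.134, -0.0]
contact_force: [-0.0, 0.4, -0.4]
opening: 0.0006
```

Emit:
{"method": "play_rows", "body": {
  "rows": [
    [[5,0,-15],[0,0,0]],
    [[5,0,-40],[0,0,0]],
    [[5,0,-80],[0,0,0]],
    [[5,0,-120],[0,0,0]],
    [[0,0,-160],[0,0,0]],
    [[-20,0,-200],[0,0,0]],
    [[-40,0,-230],[0,0,0]],
    [[-60,0,-250],[0,0,0]]
  ]
}}

```text
t: 18.03
tool_pos: [0.6053, 0.0488, 0.2776]
tcp_rot: [0.193, 3.127, -0.001]
contact_force: [1.0, 0.7, -0.1]
opening: 0.0005
```

Emit:
{"method": "play_rows", "body": {
  "rows": [
    [[-35,0,0],[0,0,0]],
    [[-60,0,0],[0,0,0]],
    [[-60,0,0],[0,0,0]],
    [[-60,0,0],[0,0,0]],
    [[-60,0,0],[0,0,0]],
    [[-60,0,0],[0,0,0]],
    [[-60,0,0],[0,0,0]],
    [[-60,0,0],[0,0,0]]
  ]
}}

```text
t: 18.7
tool_pos: [0.6617, 0.0418, 0.2727]
tcp_rot: [-0.193, -3.135, -0.0]
contact_force: [0.8, 1.0, 0.2]
opening: 0.0004
```

```bash
python3 -c "
from h import *
rk(42,-20.9,250,0); im=box('wrist'); cv2.imwrite('pics/fin.png',im[...,::-1])"
```

```text
rack now [ 66.9 -19.7]
t 18.7 tcp [0.6617 0.0418 0.2727] xang 172.95 tilt [-0.  0. -1.] F [0.8 1.  0.2] | shift [24.9 -1.1 22.7] rz 0.2
wrist box rack ctr [ 27.2 -21.4] size [68.3 27.3] ang 0.2 z 0.0565
```

View pics/fin.png

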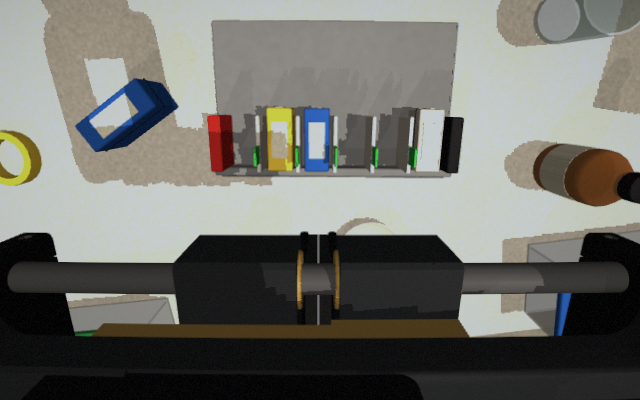

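The blue box (317,138) is home between d and c, in the third gap from red. It measures rack (27.2, -21.4), aligned, with its top at 56 mm and all tabs standing. The robot is clear, so I'm handing in.

```bash
python3 -c "
from station import env
print(env.close_job())"
```

```text
the job is handed in; nothing more can be done
None
```

The blue box is fully home in the third gap from the red end, and the job was handed in at about 19 s of robot time. The hand-in gives no verdict, so these are my own last checks.

- **Count and flicks:** The red end is on the right (rack -y). I ran the shut fingertip from there and flicked tab e, then tab d, away from red. Pictures showed each one leaning over under the finger. I stopped over the third gap, and tab c still stood.
- **Push:** I pushed the box sideways along the apron with two fingertips, then straight into the c–d gap until about 4 N of contact at the back stop. I then backed off before lifting the arm.
- **Final position:** The box measured rack x = 27.2 mm (27 is fully home) and y = -21.4 mm (the gap's middle is about -20.9). It was aligned within 0.2°, and its top was at 56 mm, so it is upright on the floor.
- **Surroundings:** In the last picture all five tabs were upright and the filed boxes looked unmoved. I judged the filed boxes and bench items by eye rather than measuring them again, and the dish and jar were not in clear view. The robot touched nothing at the end.

Two box readings were unusable because the arm blocked the view: the top camera after the sideways push, and the wrist camera during the push into the gap. I relied on the clear wrist views instead.

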